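# Lift the leaking cell with the insulating tongs

## Task

One of the three battery cells standing in the cell tester has leaked (the rust-brown one with the pale green crust). Pick up the orange insulating tongs from the table, take that cell out of its bay with the tongs' jaws, never with the gripper itself, and hold it upright over the middle of the open steel tin, clear above the rim; finish while still holding it there, do not let go. Leave the two blue cells in their bays and everything else on the table where it is.

Things in the scene. Friction and masses are not known exactly. Their poses are not given: they have to be found in the camera images.
- tongs_grip (a point): Middle of the grip zone of the orange tongs, on their centre line, half-way up (straps 30 mm tall). x points along the tongs to the jaws, z up. Both straps run straight from 36 mm behind to 36 mm ahead of it, within 0.06 rad of x; over their outsides they are 59 mm apart when free and 40 mm with the jaws shut on a cell. 0.12 kg, balanced 15 mm behind this point. Grip them here across y.
- tongs_jaws (a point): Middle of the tongs' jaws, 105 mm ahead (+x) of tongs_grip, half-way up; the cell belongs here. Black V-shaped pads, 30 mm tall, 27 mm long along x, close round it along y. Gap from each pad to a centred cell: 19 mm with the tongs free, 10 mm when squeezed to 50 mm at the grip zone. The jaws' outsides are then 43 or 34 mm from the centre line, their ends 18 mm ahead.
- bad_cell_center (a point): Centre, half-way up, of the leaking cell: upright cylinder, 26 mm diameter, 50 mm tall, rust brown with a pale blue-green crust at the top, about 60 g. z is its axis. It stands 14 mm deep in a tester bay with 1.7 mm of play all round: underside 10 mm and centre 35 mm above the table, its upper 36 mm free. It lifts straight up.
- tester: Cell tester fixed to the table: grey block 60 mm (x) by 190 mm (y), 24 mm tall, with three round bays in a row along its y axis, 66 mm apart; origin on the table under the middle bay. A black console 36 mm tall begins 53 mm to +x of the row and ends at 87 mm. Its front, -x, faces the robot. The leaking cell may stand in any bay.
- cell_a_center (a point): Sound cell, blue with a white band, same size as the leaking one, standing in another bay; the point is its centre. Leave it.
- cell_b_center (a point): The other sound blue cell, in the remaining bay; the point is its centre. Leave it.
- tin_rim (a point): Open round steel tin, 130 mm outer diameter, 80 mm tall, wall 3 mm, 0.6 kg, loose on the table. The point is the centre of its mouth at rim height, 80 mm above the table.
- cup_center (a point): White paper cup of memory sticks, 86 mm across the rim, 105 mm tall; the point is on its axis 50 mm up. Leave it.
- puck: Black antenna puck, 58 mm across, 18 mm tall, between tester and tin; origin under its centre. Leave it.
- tape: Roll of yellow marking tape lying flat, 72 mm across, 30 mm tall; origin under its centre. Leave it.
- meter: Yellow multimeter lying flat, 150 by 78 mm, 36 mm tall (45 mm with its dial); origin under its centre, x along its length. Leave it.
- driver_grip (a point): Screwdriver lying on the table; the point is in its handle. Leave it.
- tongs: The tongs, lying on the table, straps spreading level (270 mm long). Same axes as the grip; origin on the underside below it. Hinge pin 105 mm, hanging ring to 150 mm behind (-x). Squeezing the straps closes the jaws twice as far; a spring pushes each strap out with 9 N free, 11 N at 50 mm, 14 N at 40 mm. Held at 50 mm they are carried with the jaws still open; 30 N or more clamps the cell well.
- bad_cell: The leaking cell as a body (origin at the centre of its underside).
- tin: The tin as a body (origin under its centre).
There are look-alikes about, which are no part of the job. Of the things that look like the tester, the middle-sized one is meant.

How it is judged:
On the way, in this order (a step that is already met when the one before it is completed fails the run):
1. the tongs are picked up off the table in the gripper, the leaking cell still in its bay (contact force between the fingers and tongs above 1 N and height (world z) of tongs_grip above 0.028 m and height (world z) of bad_cell_center below 0.05 m), for 0.2 s.
2. the leaking cell is lifted clear of the tester in the tongs' jaws (contact force between the fingers and tongs above 1 N and contact force between tongs and bad_cell above 0.5 N and contact force between bad_cell and the fingers below 0.05 N and contact force between bad_cell and the arm below 0.05 N and contact force between bad_cell and tin below 0.05 N and contact force between bad_cell and tester below 0.05 N and height (world z) of bad_cell_center above 0.058 m), for 0.2 s.
At the end, for the whole second after the job is handed in: The tongs, in the gripper, hold the leaking cell still and nothing else touches it: its axis within 35 mm of the middle of the tin and within 0.4 rad of upright, its centre at least 33 mm above the rim, the tongs not resting on the tin (contact force between the fingers and tongs above 1 N and contact force between tongs and bad_cell above 0.5 N and contact force between bad_cell and the fingers below 0.05 N and contact force between bad_cell and the arm below 0.05 N and contact force between each of bad_cell, tongs and tin below 0.05 N and contact force between bad_cell and tester below 0.05 N and horizontal distance between bad_cell_center and tin_rim below 0.035 m and z of bad_cell_center in the frame of tin_rim above 0.033 m and angle between bad_cell_center's own z axis and vertical below 0.4 rad and linear speed of bad_cell below 0.03 m/s and distance between bad_cell_center and tongs_jaws below 0.03 m); the arm keeps its last pose, push and grip.
It fails at once if the gripper or arm itself touches the leaking cell (contact force between bad_cell and the fingers above 0.3 N or contact force between bad_cell and the arm above 0.3 N).
It fails at once if the leaking cell is tipped over more than 0.7 rad (angle between bad_cell_center's own z axis and vertical above 0.7 rad).
It fails at once if a blue cell is moved more than 20 mm (distance of any of cell_a_center, cell_b_center from where it was at the start of the episode above 0.02 m).
It fails at once if the tin is moved more than 30 mm (distance of tin_rim from where it was at the start of the episode above 0.03 m).
It fails at once if cup, puck, tape, multimeter or screwdriver is moved more than 20 mm (distance of any of cup_center, puck, tape, meter, driver_grip from where it was at the start of the episode above 0.02 m).
It also fails if it takes over 45 s, if anything falls off the work surface, if the arm or the gripper's body presses on something with over 40 N, if the wrist force passes 120 N, or if a joint passes its speed limit or range.

## Robot

A 7-joint arm with a two-finger parallel gripper is mounted at the origin on the work surface. World frame = base frame: x ahead of the robot, y to its left, z up, the work surface at z = 0. Lengths are in m, angles in rad, forces in N, time in s.
With the tool pointing down it reaches from about 0.35 to 0.9 m from the base axis. Payload 8.1 kg.
Tool frame: the origin (TCP) lies between the finger pads; the fingertips stand 19 mm ahead of it and the grasp point (between the pads) is the TCP; y points along the fingers, x is the direction in which the jaws open and shut, and the axes are right-handed (so a half turn about y gives the same grasp; the last joint's range is limited). The gripper opens to 92 mm and grips with 3 to 60 N. Pads are 19 mm wide; open, the fingers measure 130 mm over their backs; the gripper's body (75 mm by 190 mm) begins 47 mm behind the grasp point.
Start: joints at [1.15, 0.434, 0.025, 1.573, -0.012, 1.134, -0.075], TCP at [0.195, -0.594, 0.246] pointing down, gripper open.
Joint ranges: [-2.62, 2.62], [-0.44, 2.09], [-1.27, 1.32], [0.08, 2.57], [-1.32, 4.46], [0.12, 2], [-2.74, 2.74]. Speed limits (rad/s): [2.22, 2.22, 3.01, 3.01, 3.14, 3.14, 3.14].

## Interface

Orientations are given as a rotation vector (axis times angle).
In Python, from cell import arm gives the robot as it stands.
- The arm moves only by the tool move_arm, never from a script. Its argument "series" is a list of rows, each an object of numbers: "x", "y", "z": the shift along the tool's x, y, z in cm; "rx", "ry", "rz": the turn, a rotation vector about the tool's x, y, z in rad. In form: [{"x": .., "y": .., "z": .., "rx": .., "ry": .., "rz": ..}, ...]. A call has 1 to 12 rows; each row shifts and turns the pose as measured when the row begins, along the tool's axes as they then stand; what a row does not reach is not made up. A row lasts 1/8 s, in which the tool goes at most 62.5 mm and 10.7 degrees, less where a joint would pass 70% of its speed; a pose out of reach is approached as far as the arm can. A call is refused whole if a number of a shift passes 6.25 or a number of a turn 0.188, either way. A call with a gripper value outside its range is refused whole. "jaw" is the finger opening in cm, from 0 to 9.18, set as the call begins (left out, the last holds). The fingers move at their own pace and stop on an object; "newtons" is the grip in N (left out, the last holds). Time passes only in rows, so rows that do not move let the fingers close. It gives the time, the measured TCP pose, the force and the opening at its end, in the units of the state.
- arm.observe(): the state, without advancing time (a new reading comes with each control period).
- arm.get_image(name): name is "scene" or "top"; returns the picture (400x640x3 uint8, blue, green, red); there is no depth.
- arm.camera_params(name): a dict with "K" (3x3 intrinsics, pixels), "R" (3x3) and "t" (3): a world point X has camera coordinates R X + t. Camera axes: x right, y down, z forward; pixel columns grow to the right and rows downward; lengths in m; the calibration is good to about 2 mm. A picture is of the moment at which its call begins. camera_params takes no time and is no camera call.
- arm.sign_off(): hands the job in, once; it reports no verdict.
The state is a dict: "clock": time; "joints": joint angles; "dq": joint speeds; "joint_efforts": joint torques, N m; "position": TCP position; "ee_rot": TCP orientation; "force": force on the tool from outside, world axes, zero at the start; "ft_torque": the same for the moment, N m; "width": opening from 0.0 (shut) to 1.0 (fully open).
Only numpy, scipy, OpenCV 4.12 (cv2) and the standard library are available. Lean on these libraries where they do the work, as an engineer would, in place of code of your own. Each camera call takes 0.05 s, during which the arm holds its last target.

## Working session

There is one attempt and no reset: what is moved stays moved. The work goes in short steps, Python scripts to look and compute and a tool call to move; the robot and the scene stay as the last step left them, time stands still between calls to the robot, and variables do not carry over. Pictures are saved under pics/ and viewed, and the job is handed in when it is done.

Besides the shell and the picture viewer there is one more tool, called after "Emit:" in YAML: its name, and indented under it one key for each argument. move_arm: Moves the arm, as the interface text tells. Its arguments: {"type":"object","properties":{"series":{"type":"array","items":{"type":"object","properties":{"x":{"type":"number"},"y":{"type":"number"},"z":{"type":"number"},"rx":{"type":"number"},"ry":{"type":"number"},"rz":{"type":"number"}}}},"jaw":{"type":"number"},"newtons":{"type":"number"}},"required":["series"]}

```bash
ls; mkdir -p pics
python3 - <<'E'
from cell import arm
import cv2,numpy as np
s=arm.observe();print({k:np.round(v,3) for k,v in s.items()})
for n in("scene","top"):
    cv2.imwrite(f"pics/{n}0.png",arm.get_image(n))
    p=arm.camera_params(n);print(n,np.round(p["K"],1),np.round(p["R"],3),np.round(p["t"],3))
E
```

```text
pics
{'clock': np.float64(0.0), 'joints': array([ 1.15 ,  0.435,  0.025,  1.574, -0.012,  1.134, -0.075]), 'dq': array([-0.001,  0.   , -0.001,  0.001, -0.002, -0.   ,  0.002]), 'joint_efforts': array([-0.0000e+00, -6.6785e+01,  9.8500e-01, -3.1445e+01, -6.1000e-02,
        4.3000e-02,  0.0000e+00]), 'position': array([ 0.195, -0.593,  0.245]), 'ee_rot': array([-1.342,  0.973, -0.971]), 'force': array([-0.473,  0.514,  0.418]), 'ft_torque': array([-0.01 ,  0.049, -0.079]), 'width': np.float64(1.001)}
scene [[361.8   0.  313.1]
 [  0.  361.8 204. ]
 [  0.    0.    1. ]] [[-0.625  0.781 -0.002]
 [ 0.658  0.525 -0.539]
 [-0.42  -0.339 -0.842]] [ 0.298 -0.258  1.283]
top [[486.9   0.  313.2]
 [  0.  486.9 195.1]
 [  0.    0.    1. ]] [[ 0.001 -1.     0.001]
 [-0.985 -0.001 -0.173]
 [ 0.173 -0.001 -0.985]] [0.002 0.461 1.61 ]
```

View pics/scene0.png

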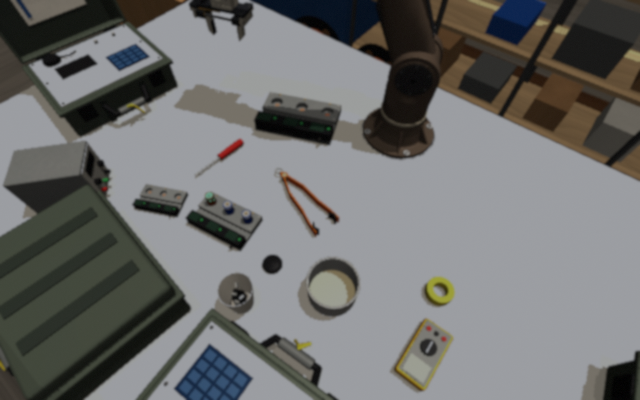

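View pics/top0.png

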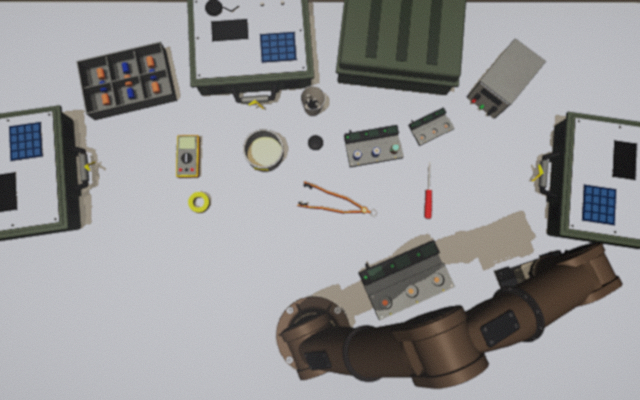

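The testers in the top view are the large one (405,280), the middle one (375,147) and the small one (431,127). The middle-sized one fits the description, so I'll check it in enlarged crops.

```bash
cat > h.py <<'E'
from cell import arm
import cv2,numpy as np
P={n:arm.camera_params(n) for n in("scene","top")}
def ray(n,u,v,z):
    p=P[n];R=np.array(p["R"]);t=np.array(p["t"]);c=-R.T@t
    d=R.T@np.linalg.solve(p["K"],[u,v,1.]);return c+d*(z-c[2])/d[2]
def proj(n,X):
    p=P[n];q=p["K"]@(np.array(p["R"])@X+p["t"]);return q[:2]/q[2]
E
python3 - <<'E'
from h import *
t=cv2.imread("pics/top0.png");s=cv2.imread("pics/scene0.png")
a=cv2.resize(t[95:225,290:460],None,fx=4.7,fy=4.7,interpolation=cv2.INTER_CUBIC)[:590]
cv2.imwrite("pics/c1.png",a)
b=cv2.resize(s[155:285,180:350],None,fx=4.5,fy=4.5,interpolation=cv2.INTER_CUBIC)
cv2.imwrite("pics/c2.png",b)
E
```

```text
(no output)
```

View pics/c1.png

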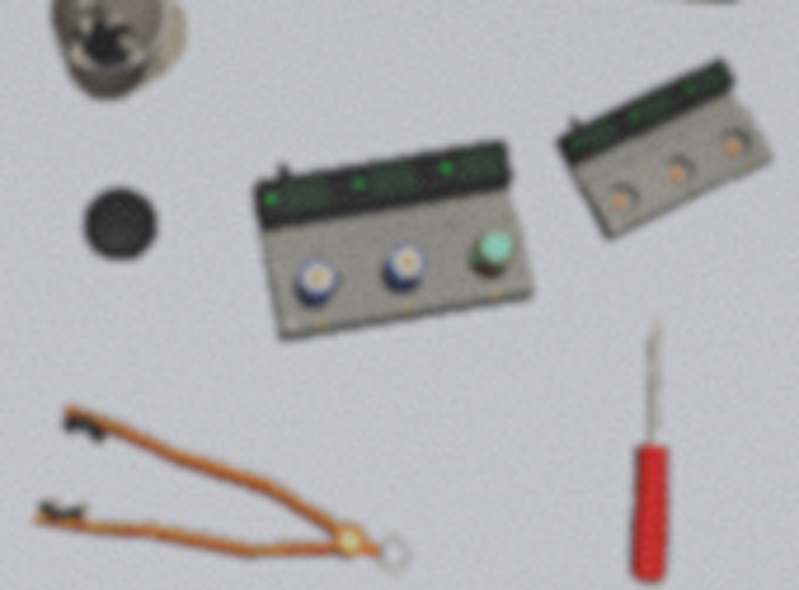

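View pics/c2.png

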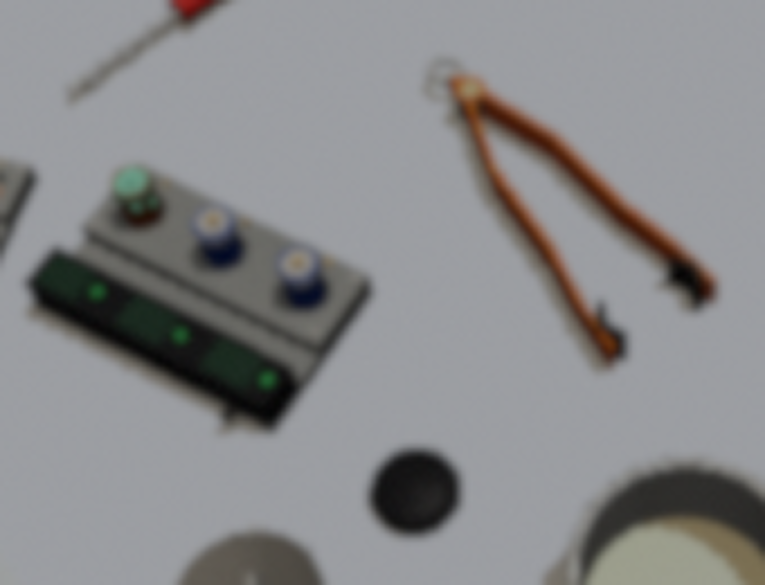

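Crop c1 shows the middle-sized tester, with two blue cells at top px (357,154) and (376,151). The leaking cell has the pale green top at (395,148), in the -y bay. The small tester and the large one are empty look-alikes. The tongs lie with the hinge at (364,210) and the jaws at about (301,193). Next I'll measure these positions.

```bash
python3 - <<'E'
from h import *
from scipy.spatial.transform import Rotation as Ro
I={n:cv2.imread(f"pics/{n}0.png") for n in P}
def blobs(n,lo,hi,roi,amin=8,z=0):
    x0,y0,x1,y1=roi;h=cv2.cvtColor(I[n],cv2.COLOR_BGR2HSV)
    m=cv2.inRange(h,lo,hi);k=np.zeros_like(m);k[y0:y1,x0:x1]=m[y0:y1,x0:x1]
    c,l,s,ce=cv2.connectedComponentsWithStats(k)
    return [(ce[i].round(1),s[i,4],s[i,:4],ray(n,*ce[i],z).round(4)[:2]) for i in range(1,c) if s[i,4]>=amin],k
print("green");
for n,roi in(("top",(340,120,410,170)),("scene",(180,180,270,250))):
    b,_=blobs(n,(70,50,100),(100,255,255),roi,6,.06);print(n,b)
print("white tops")
b,_=blobs("top",(100,100,40),(130,255,255),(340,120,410,170),6,.05);print(b)
b,k=blobs("top",(3,100,60),(25,255,255),(290,170,380,220),6,.03);print("orange",b)
b,ks=blobs("scene",(3,100,60),(25,255,255),(260,160,350,245),6,.03);print(b)
for n,kk in(("top",k),("scene",ks)):
    ys,xs=np.nonzero(kk);print(n,"extents",ray(n,xs.min(),ys[xs.argmin()],.03)[:2],ray(n,xs.max(),ys[xs.argmax()],.03)[:2])
print("black pads")
print(blobs("top",(0,0,0),(180,255,70),(290,170,330,215),4,.03)[0]);print(blobs("scene",(0,0,0),(180,255,60),(290,190,350,245),4,.03)[0])
print("puck",blobs("top",(0,0,0),(180,255,70),(300,130,330,155),4,.018)[0])
print("tin circles")
for n,roi in(("top",(235,120,295,180)),("scene",(295,245,370,325))):
    x0,y0,x1,y1=roi
    cv2.imwrite(f"pics/tin_{n}.png",cv2.resize(I[n][y0:y1,x0:x1],None,fx=7,fy=7,interpolation=cv2.INTER_CUBIC))
s=arm.observe();print(Ro.from_rotvec(s["ee_rot"]).as_matrix().round(3))
u=proj("top",[.5,0,.06]);print(u)
E
cd pics; python3 -c "
import cv2,numpy as np
a=cv2.imread('tin_top.png');b=cv2.imread('tin_scene.png');b=cv2.resize(b,(375,400));a=cv2.resize(a,(400,400));cv2.imwrite('tin.png',np.hstack([a,b]))"
```

```text
green
top [(array([395.2, 146.8]), np.int32(25), array([393, 145,   6,   5], dtype=int32), array([ 0.6244, -0.2767]))]
scene [(array([208.5, 194.8]), np.int32(26), array([206, 193,   6,   5], dtype=int32), array([ 0.6226, -0.2775]))]
white tops
[]
orange [(array([336.2, 202.5]), np.int32(275), array([298, 182,  72,  31], dtype=int32), array([ 0.437 , -0.0756]))]
[(array([303.2, 198.3]), np.int32(457), array([280, 172,  54,  63], dtype=int32), array([ 0.4433, -0.0651])), (array([336.3, 217.1]), np.int32(9), array([335, 215,   3,   6], dtype=int32), array([0.4337, 0.0525]))]
top extents [0.42815334 0.05434634] [ 0.40779559 -0.18652099]
scene extents [ 0.41490539 -0.18382408] [0.42943834 0.051782  ]
black pads
[(array([307.5, 185.2]), np.int32(10), array([305, 184,   6,   4], dtype=int32), array([0.4967, 0.0223]))]
[(array([332.2, 216.4]), np.int32(47), array([328, 212,   9,  10], dtype=int32), array([0.4392, 0.0415])), (array([316.8, 230.7]), np.int32(6), array([316, 229,   2,   5], dtype=int32), array([0.5045, 0.0359]))]
puck [(array([315.1, 142.1]), np.int32(143), array([309, 136,  13,  13], dtype=int32), array([ 0.6528, -0.0037]))]
tin circles
[[ 0.312 -0.001  0.95 ]
 [-0.95   0.001  0.312]
 [-0.001 -1.    -0.   ]]
[314.03102022 182.53002383]
```

View pics/tin.png

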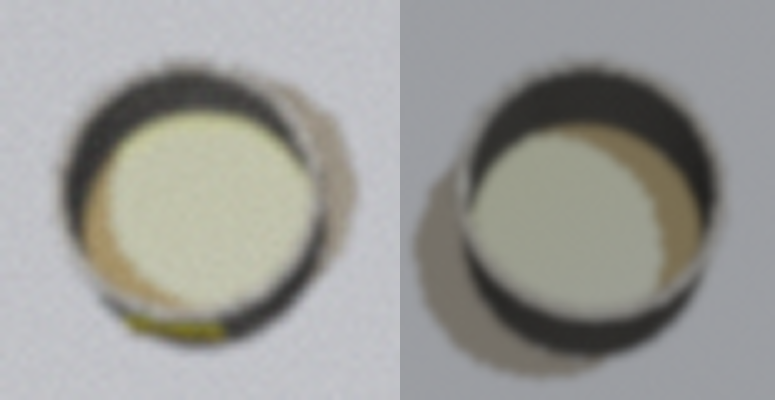

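Run:
```python
from h import *
print("tin",ray("top",263.65,148.7,.08),ray("scene",333,283,.08))
I={n:cv2.imread(f"pics/{n}0.png") for n in P}
H={"top":(364.3,210.1),"scene":(283.8,174.6)}
# stereo hinge
def tri(a,b):
    A=[];
    for n,(u,v) in(("top",a),("scene",b)):
        M=P[n]["K"]@np.c_[P[n]["R"],P[n]["t"]];A+= [u*M[2]-M[0],v*M[2]-M[1]]
    x=np.linalg.svd(np.array(A))[2][-1];return x[:3]/x[3]
print("hinge tri",tri(H["top"],H["scene"]),[ray(n,*H[n],.03)[:2].round(4) for n in H])
# orange mask on z=.03 plane: for each distance bin along axis, strap mid
for n,roi in(("top",(290,170,380,220)),("scene",(260,160,350,245))):
    h=cv2.cvtColor(I[n],cv2.COLOR_BGR2HSV);m=cv2.inRange(h,(3,100,60),(25,255,255))
    x0,y0,x1,y1=roi;k=np.zeros_like(m);k[y0:y1,x0:x1]=m[y0:y1,x0:x1]
    ys,xs=np.nonzero(k);W=np.array([ray(n,x,y,.025 )[:2] for x,y in zip(xs,ys)])
    for b in np.arange(-.17,.06,.02):
        q=np.sort(W[(abs(W[:,1]-b)<.006)][:,0])
        if len(q)<3: continue
        g=np.diff(q);i=g.argmax()
        print(n,round(b,2),"lo",q[:i+1].min().round(3),q[:i+1].max().round(3),"hi",q[i+1:].min().round(3),q[i+1:].max().round(3))
g={"pt":(308.1,185.4),"pb":(303.2,203.5)};
print("pads tri",tri(g["pt"],(315.1,229.4)),tri(g["pb"],(332.2,217.2)))
# tester corners top view crop c1 front-face top edge
for q in((281,335),(532,293),(508,185),(262,228)):
    print(ray("top",290+q[0]/4.7,95+q[1]/4.7,.024).round(3))
```

```text
tin [0.61176771 0.16946056 0.08      ] [0.61638037 0.17510659 0.08      ]
hinge tri [ 0.41118258 -0.17092966  0.02833605] [array([ 0.4109, -0.1706]), array([ 0.4122, -0.1702])]
top -0.17 lo 0.405 0.408 hi 0.419 0.422
top -0.15 lo 0.405 0.408 hi 0.426 0.433
top -0.13 lo 0.405 0.408 hi 0.436 0.446
top -0.11 lo 0.405 0.408 hi 0.45 0.457
top -0.09 lo 0.405 0.412 hi 0.457 0.464
top -0.07 lo 0.408 0.415 hi 0.464 0.471
top -0.05 lo 0.412 0.419 hi 0.471 0.478
top -0.03 lo 0.415 0.422 hi 0.478 0.488
top -0.01 lo 0.419 0.422 hi 0.488 0.495
top 0.01 lo 0.422 0.426 hi 0.495 0.502
top 0.03 lo 0.425 0.429 hi 0.505 0.509
top 0.05 lo 0.429 0.429 hi 0.432 0.432
scene -0.17 lo 0.403 0.408 hi 0.411 0.423
scene -0.15 lo 0.404 0.432 hi 0.435 0.435
scene -0.13 lo 0.404 0.418 hi 0.437 0.448
scene -0.11 lo 0.403 0.417 hi 0.451 0.459
scene -0.09 lo 0.404 0.417 hi 0.456 0.468
scene -0.07 lo 0.408 0.421 hi 0.465 0.476
scene -0.05 lo 0.413 0.426 hi 0.471 0.482
scene -0.03 lo 0.417 0.43 hi 0.48 0.488
scene -0.01 lo 0.419 0.432 hi 0.49 0.498
scene 0.01 lo 0.42 0.433 hi 0.497 0.508
scene 0.03 lo 0.424 0.428 hi 0.501 0.513
scene 0.05 lo 0.427 0.427 hi 0.429 0.432
pads tri [0.49853606 0.0215949  0.01365561] [0.43516823 0.03761479 0.01619296]
[ 0.565 -0.124  0.024]
[ 0.597 -0.309  0.024]
[ 0.68  -0.294  0.024]
[ 0.646 -0.111  0.024]
```

```bash
cat >> h.py <<'E'
from scipy.spatial.transform import Rotation as Ro
def Rt(yaw):
    z=np.array([np.cos(yaw),np.sin(yaw),0]);y=np.array([0,0,-1.]);return np.c_[np.cross(y,z),y,z]
def plan(pos,yaw,n=0):
    s=arm.observe();p=np.array(s["position"]);R=Ro.from_rotvec(s["ee_rot"]);T=Ro.from_matrix(Rt(yaw))
    d=(R.inv()*T).as_rotvec();zc=R.as_matrix()[:,2]
    print("clock",round(float(s["clock"]),2),"pos",p.round(4),"yaw",round(np.arctan2(zc[1],zc[0]),3),"F",np.round(s["force"],1),"w",round(float(s["width"])*91.8,1))
    print("err cm tool frame",(R.inv().apply(np.array(pos)-p)*100).round(2),"rot",d.round(3))
    k=n or int(max(np.ceil(np.linalg.norm(np.array(pos)-p)/.055),np.ceil(np.linalg.norm(d)/.17),1))
    for i in range(k):
        Ri=R*Ro.from_rotvec(d*i/k);v=Ri.inv().apply((np.array(pos)-p)/k)*100
        print(dict(zip(("x","y","z"),v.round(1))),dict(zip(("rx","ry","rz"),(d/k).round(2))))
E
python3 -c "
from h import *
plan([.4393,-.0705,.12],1.30)"
```

```text
clock 0.1 pos [ 0.1951 -0.5933  0.245 ] yaw 0.318 F [-0.  -1.  -0.3] w 92.0
err cm tool frame [-42.02  12.56  39.53] rot [-0.001 -0.982 -0.001]
{'x': np.float64(-3.8), 'y': np.float64(1.1), 'z': np.float64(3.6)} {'rx': np.float64(-0.0), 'ry': np.float64(-0.09), 'rz': np.float64(-0.0)}
{'x': np.float64(-3.5), 'y': np.float64(1.1), 'z': np.float64(3.9)} {'rx': np.float64(-0.0), 'ry': np.float64(-0.09), 'rz': np.float64(-0.0)}
{'x': np.float64(-3.1), 'y': np.float64(1.1), 'z': np.float64(4.2)} {'rx': np.float64(-0.0), 'ry': np.float64(-0.09), 'rz': np.float64(-0.0)}
{'x': np.float64(-2.7), 'y': np.float64(1.1), 'z': np.float64(4.5)} {'rx': np.float64(-0.0), 'ry': np.float64(-0.09), 'rz': np.float64(-0.0)}
{'x': np.float64(-2.3), 'y': np.float64(1.1), 'z': np.float64(4.7)} {'rx': np.float64(-0.0), 'ry': np.float64(-0.09), 'rz': np.float64(-0.0)}
{'x': np.float64(-1.9), 'y': np.float64(1.1), 'z': np.float64(4.9)} {'rx': np.float64(-0.0), 'ry': np.float64(-0.09), 'rz': np.float64(-0.0)}
{'x': np.float64(-1.5), 'y': np.float64(1.1), 'z': np.float64(5.0)} {'rx': np.float64(-0.0), 'ry': np.float64(-0.09), 'rz': np.float64(-0.0)}
{'x': np.float64(-1.0), 'y': np.float64(1.1), 'z': np.float64(5.2)} {'rx': np.float64(-0.0), 'ry': np.float64(-0.09), 'rz': np.float64(-0.0)}
{'x': np.float64(-0.5), 'y': np.float64(1.1), 'z': np.float64(5.2)} {'rx': np.float64(-0.0), 'ry': np.float64(-0.09), 'rz': np.float64(-0.0)}
{'x': np.float64(-0.1), 'y': np.float64(1.1), 'z': np.float64(5.2)} {'rx': np.float64(-0.0), 'ry': np.float64(-0.09), 'rz': np.float64(-0.0)}
{'x': np.float64(0.4), 'y': np.float64(1.1), 'z': np.float64(5.2)} {'rx': np.float64(-0.0), 'ry': np.float64(-0.09), 'rz': np.float64(-0.0)}
```

Emit:
move_arm:
  series:
    - {"x": -3.8,"y": 0.5,"z": 3.6,"ry": -0.09}
    - {"x": -3.5,"y": 0.5,"z": 3.9,"ry": -0.09}
    - {"x": -3.1,"y": 0.5,"z": 4.2,"ry": -0.09}
    - {"x": -2.7,"y": 1,"z": 4.5,"ry": -0.09}
    - {"x": -2.3,"y": 1,"z": 4.7,"ry": -0.09}
    - {"x": -1.9,"y": 1,"z": 4.9,"ry": -0.09}
    - {"x": -1.5,"y": 1,"z": 5,"ry": -0.09}
    - {"x": -1,"y": 1,"z": 5.2,"ry": -0.09}
    - {"x": -0.5,"y": 1,"z": 5.2,"ry": -0.09}
    - {"x": -0.1,"y": 1,"z": 5.2,"ry": -0.09}
    - {"x": 0.4,"y": 1,"z": 5.2,"ry": -0.09}
    - {}
  jaw: 9.18
  newtons: 40

```text
invalid input
```

```bash
python3 -c "
from h import *
plan([.4393,-.0705,.12],1.30)
s=arm.get_image('scene');t=arm.get_image('top')
a=cv2.resize(t[140:260,280:400],(400,400));b=cv2.resize(s[140:260,240:360],(400,400));cv2.imwrite('pics/d1.png',np.hstack([a,b]))"
```

```text
clock 0.1 pos [ 0.1951 -0.5933  0.245 ] yaw 0.318 F [-0.  -1.  -0.3] w 92.0
err cm tool frame [-42.02  12.56  39.53] rot [-0.001 -0.982 -0.001]
{'x': np.float64(-3.8), 'y': np.float64(1.1), 'z': np.float64(3.6)} {'rx': np.float64(-0.0), 'ry': np.float64(-0.09), 'rz': np.float64(-0.0)}
{'x': np.float64(-3.5), 'y': np.float64(1.1), 'z': np.float64(3.9)} {'rx': np.float64(-0.0), 'ry': np.float64(-0.09), 'rz': np.float64(-0.0)}
{'x': np.float64(-3.1), 'y': np.float64(1.1), 'z': np.float64(4.2)} {'rx': np.float64(-0.0), 'ry': np.float64(-0.09), 'rz': np.float64(-0.0)}
{'x': np.float64(-2.7), 'y': np.float64(1.1), 'z': np.float64(4.5)} {'rx': np.float64(-0.0), 'ry': np.float64(-0.09), 'rz': np.float64(-0.0)}
{'x': np.float64(-2.3), 'y': np.float64(1.1), 'z': np.float64(4.7)} {'rx': np.float64(-0.0), 'ry': np.float64(-0.09), 'rz': np.float64(-0.0)}
{'x': np.float64(-1.9), 'y': np.float64(1.1), 'z': np.float64(4.9)} {'rx': np.float64(-0.0), 'ry': np.float64(-0.09), 'rz': np.float64(-0.0)}
{'x': np.float64(-1.5), 'y': np.float64(1.1), 'z': np.float64(5.0)} {'rx': np.float64(-0.0), 'ry': np.float64(-0.09), 'rz': np.float64(-0.0)}
{'x': np.float64(-1.0), 'y': np.float64(1.1), 'z': np.float64(5.2)} {'rx': np.float64(-0.0), 'ry': np.float64(-0.09), 'rz': np.float64(-0.0)}
{'x': np.float64(-0.5), 'y': np.float64(1.1), 'z': np.float64(5.2)} {'rx': np.float64(-0.0), 'ry': np.float64(-0.09), 'rz': np.float64(-0.0)}
{'x': np.float64(-0.1), 'y': np.float64(1.1), 'z': np.float64(5.2)} {'rx': np.float64(-0.0), 'ry': np.float64(-0.09), 'rz': np.float64(-0.0)}
{'x': np.float64(0.4), 'y': np.float64(1.1), 'z': np.float64(5.2)} {'rx': np.float64(-0.0), 'ry': np.float64(-0.09), 'rz': np.float64(-0.0)}
```

View pics/d1.png

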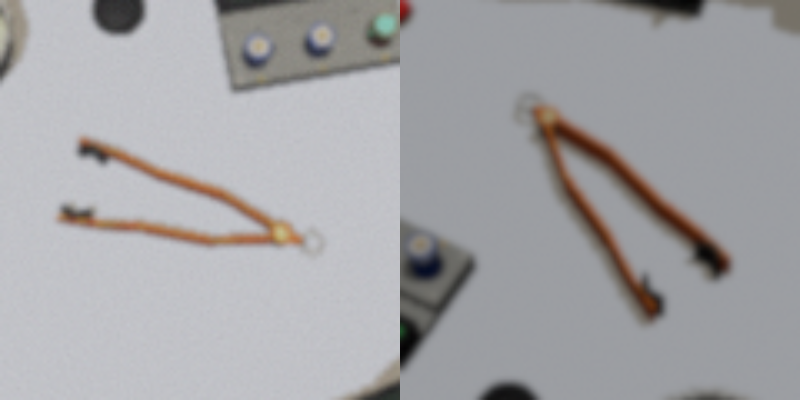

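The call was refused, probably because of the empty row. The arm hasn't moved. I'll send the moves with every field filled in.

Emit:
move_arm:
  series:
    - {"x": -3.8,"y": 0.5,"z": 3.6,"rx": 0,"ry": -0.09,"rz": 0}
    - {"x": -3.5,"y": 0.5,"z": 3.9,"rx": 0,"ry": -0.09,"rz": 0}
    - {"x": -3.1,"y": 0.5,"z": 4.2,"rx": 0,"ry": -0.09,"rz": 0}
    - {"x": -2.7,"y": 1,"z": 4.5,"rx": 0,"ry": -0.09,"rz": 0}
    - {"x": -2.3,"y": 1,"z": 4.7,"rx": 0,"ry": -0.09,"rz": 0}
    - {"x": -1.9,"y": 1,"z": 4.9,"rx": 0,"ry": -0.09,"rz": 0}
    - {"x": -1.5,"y": 1,"z": 5,"rx": 0,"ry": -0.09,"rz": 0}
    - {"x": -1,"y": 1,"z": 5.2,"rx": 0,"ry": -0.09,"rz": 0}
    - {"x": -0.5,"y": 1,"z": 5.2,"rx": 0,"ry": -0.09,"rz": 0}
    - {"x": -0.1,"y": 1,"z": 5.2,"rx": 0,"ry": -0.09,"rz": 0}
    - {"x": 0.4,"y": 1,"z": 5.2,"rx": 0,"ry": -0.09,"rz": 0}
  jaw: 9.18
  newtons: 40

```text
clock: 1.58
position: [0.4363, -0.0568, 0.1472]
ee_rot: [-1.566, 0.186, -0.191]
force: [0.4, -1.7, 0.4]
width: 1.001
```

```bash
python3 -c "
from h import *
plan([.4393,-.0705,.12],1.30)"
```

```text
clock 1.57 pos [ 0.4363 -0.0568  0.1472] yaw 1.331 F [ 0.4 -1.7  0.4] w 91.9
err cm tool frame [ 0.61  2.73 -1.25] rot [0.003 0.031 0.004]
{'x': np.float64(0.6), 'y': np.float64(2.7), 'z': np.float64(-1.3)} {'rx': np.float64(0.0), 'ry': np.float64(0.03), 'rz': np.float64(0.0)}
```

Emit:
move_arm:
  series:
    - {"x": 0.6,"y": 2.7,"z": -1.3,"rx": 0,"ry": 0.03,"rz": 0}
    - {"x": 0,"y": 2.5,"z": 0,"rx": 0,"ry": 0,"rz": 0}
    - {"x": 0,"y": 2,"z": 0,"rx": 0,"ry": 0,"rz": 0}
    - {"x": 0,"y": 0,"z": 0,"rx": 0,"ry": 0,"rz": 0}

```text
clock: 2.08
position: [0.4418, -0.066, 0.0733]
ee_rot: [-1.562, 0.2, -0.208]
force: [-0.1, -0.8, 0.4]
width: 1.0
```

```bash
python3 -c "
from h import *
plan([.4393,-.0705,.0225],1.30)
s=arm.get_image('scene');t=arm.get_image('top')
a=cv2.resize(t[140:260,280:400],(400,400));b=cv2.resize(s[140:260,240:360],(400,400));cv2.imwrite('pics/d2.png',np.hstack([a,b]))"
```

```text
clock 2.08 pos [ 0.4418 -0.066   0.0733] yaw 1.311 F [-0.1 -0.8  0.4] w 91.8
err cm tool frame [-0.15  5.08 -0.5 ] rot [0.    0.011 0.005]
{'x': np.float64(-0.1), 'y': np.float64(5.1), 'z': np.float64(-0.5)} {'rx': np.float64(0.0), 'ry': np.float64(0.01), 'rz': np.float64(0.01)}
```

View pics/d2.png

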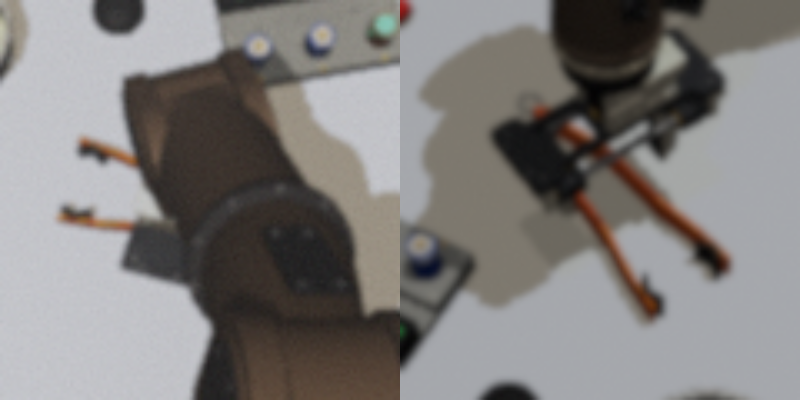

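Emit:
move_arm:
  series:
    - {"x": -0.1,"y": 2,"z": -0.5,"rx": 0,"ry": 0.01,"rz": 0}
    - {"x": 0,"y": 2,"z": 0,"rx": 0,"ry": 0,"rz": 0}
    - {"x": 0,"y": 0.8,"z": 0,"rx": 0,"ry": 0,"rz": 0}
    - {"x": 0,"y": 0,"z": 0,"rx": 0,"ry": 0,"rz": 0}

```text
clock: 2.68
position: [0.4443, -0.0715, 0.0296]
ee_rot: [-1.561, 0.201, -0.226]
force: [0.5, -0.4, 1.1]
width: 0.998
```

```bash
python3 -c "
from h import *
plan([.4393,-.0705,.0225],1.30)"
```

```text
clock 2.67 pos [ 0.4443 -0.0715  0.0296] yaw 1.299 F [ 0.5 -0.4  1.1] w 91.6
err cm tool frame [-0.52  0.7  -0.03] rot [-0.001 -0.001  0.015]
{'x': np.float64(-0.5), 'y': np.float64(0.7), 'z': np.float64(-0.0)} {'rx': np.float64(-0.0), 'ry': np.float64(-0.0), 'rz': np.float64(0.02)}
```

Emit:
move_arm:
  series:
    - {"x": -0.5,"y": 0.3,"z": 0,"rx": 0,"ry": 0,"rz": 0.015}
    - {"x": 0,"y": 0.4,"z": 0,"rx": 0,"ry": 0,"rz": 0}
    - {"x": 0,"y": 0,"z": 0,"rx": 0,"ry": 0,"rz": 0}

```text
clock: 3.05
position: [0.4402, -0.0702, 0.0236]
ee_rot: [-1.559, 0.212, -0.215]
force: [-0.2, -0.2, -0.1]
width: 1.007
```

```bash
python3 -c "
from h import *
plan([.4393,-.0705,.0225],1.30)"
```

```text
clock 3.05 pos [ 0.4402 -0.0702  0.0236] yaw 1.299 F [-0.2 -0.2 -0.1] w 92.4
err cm tool frame [-0.08  0.11 -0.05] rot [-0.001 -0.001  0.002]
{'x': np.float64(-0.1), 'y': np.float64(0.1), 'z': np.float64(-0.1)} {'rx': np.float64(-0.0), 'ry': np.float64(-0.0), 'rz': np.float64(0.0)}
```

Emit:
move_arm:
  series:
    - {"x": -0.1,"y": 0.2,"z": 0,"rx": 0,"ry": 0,"rz": 0}
    - {"x": 0,"y": 0,"z": 0,"rx": 0,"ry": 0,"rz": 0}
    - {"x": 0,"y": 0,"z": 0,"rx": 0,"ry": 0,"rz": 0}
    - {"x": 0,"y": 0,"z": 0,"rx": 0,"ry": 0,"rz": 0}
    - {"x": 0,"y": 0,"z": 0,"rx": 0,"ry": 0,"rz": 0}
  jaw: 5.0
  newtons: 40

```text
clock: 3.68
position: [0.4394, -0.0698, 0.0217]
ee_rot: [-1.559, 0.212, -0.215]
force: [-0.8, -0.3, -0.8]
width: 0.557
```

```bash
python3 -c "
from h import *
plan([.4393,-.0705,.09],1.30)"
```

```text
clock 3.67 pos [ 0.4394 -0.0698  0.0217] yaw 1.299 F [-0.8 -0.3 -0.8] w 51.1
err cm tool frame [ 0.03 -6.83 -0.06] rot [-0.001 -0.001  0.002]
{'x': np.float64(0.0), 'y': np.float64(-3.4), 'z': np.float64(-0.0)} {'rx': np.float64(-0.0), 'ry': np.float64(-0.0), 'rz': np.float64(0.0)}
{'x': np.float64(0.0), 'y': np.float64(-3.4), 'z': np.float64(-0.0)} {'rx': np.float64(-0.0), 'ry': np.float64(-0.0), 'rz': np.float64(0.0)}
```

Emit:
move_arm:
  series:
    - {"x": 0,"y": -1,"z": 0,"rx": 0,"ry": 0,"rz": 0}
    - {"x": 0,"y": -2,"z": 0,"rx": 0,"ry": 0,"rz": 0}
    - {"x": 0,"y": -2.5,"z": 0,"rx": 0,"ry": 0,"rz": 0}
    - {"x": 0,"y": -2.5,"z": 0,"rx": 0,"ry": 0,"rz": 0}
    - {"x": 0,"y": -2,"z": 0,"rx": 0,"ry": 0,"rz": 0}
    - {"x": 0,"y": 0,"z": 0,"rx": 0,"ry": 0,"rz": 0}
    - {"x": 0,"y": 0,"z": 0,"rx": 0,"ry": 0,"rz": 0}

```text
clock: 4.55
position: [0.4379, -0.0698, 0.1268]
ee_rot: [-1.559, 0.212, -0.214]
force: [-0.8, 0.3, -1.1]
width: 0.546
```

```bash
python3 -c "
from h import *
plan([.48,-.295,.13],.19)
s=arm.get_image('scene');t=arm.get_image('top')
a=cv2.resize(t[140:260,280:400],(400,400));b=cv2.resize(s[140:260,240:360],(400,400));cv2.imwrite('pics/d3.png',np.hstack([a,b]))"
```

```text
clock 4.55 pos [ 0.4379 -0.0698  0.1268] yaw 1.299 F [-0.8  0.3 -1.1] w 50.2
err cm tool frame [ 10.1   -0.33 -20.56] rot [-2.000e-03  1.109e+00  1.000e-03]
{'x': np.float64(1.4), 'y': np.float64(-0.0), 'z': np.float64(-2.9)} {'rx': np.float64(-0.0), 'ry': np.float64(0.16), 'rz': np.float64(0.0)}
{'x': np.float64(1.9), 'y': np.float64(-0.0), 'z': np.float64(-2.7)} {'rx': np.float64(-0.0), 'ry': np.float64(0.16), 'rz': np.float64(0.0)}
{'x': np.float64(2.3), 'y': np.float64(-0.0), 'z': np.float64(-2.3)} {'rx': np.float64(-0.0), 'ry': np.float64(0.16), 'rz': np.float64(0.0)}
{'x': np.float64(2.6), 'y': np.float64(-0.0), 'z': np.float64(-2.0)} {'rx': np.float64(-0.0), 'ry': np.float64(0.16), 'rz': np.float64(0.0)}
{'x': np.float64(2.9), 'y': np.float64(-0.0), 'z': np.float64(-1.5)} {'rx': np.float64(-0.0), 'ry': np.float64(0.16), 'rz': np.float64(0.0)}
{'x': np.float64(3.1), 'y': np.float64(-0.0), 'z': np.float64(-1.0)} {'rx': np.float64(-0.0), 'ry': np.float64(0.16), 'rz': np.float64(0.0)}
{'x': np.float64(3.2), 'y': np.float64(-0.0), 'z': np.float64(-0.5)} {'rx': np.float64(-0.0), 'ry': np.float64(0.16), 'rz': np.float64(0.0)}
```

View pics/d3.png

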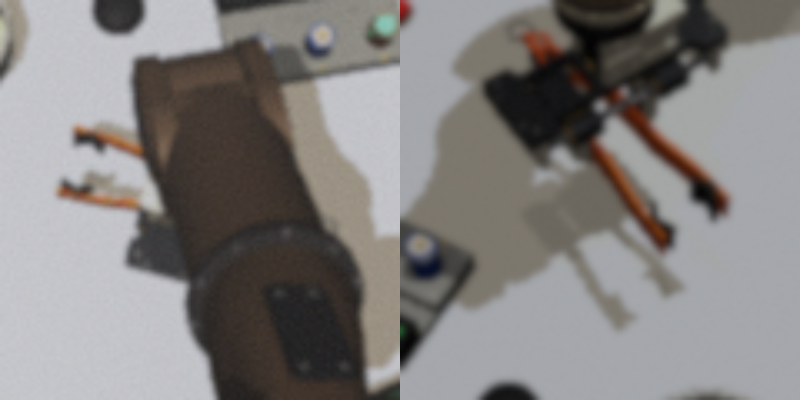

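The tongs are lifted, with jaws open and the grip at 50 mm. Their jaws show in the scene crop at about (655,235) and (715,190). Next I'll swing round in front of the tester.

Emit:
move_arm:
  series:
    - {"x": 1.4,"y": 0,"z": -2.9,"rx": 0,"ry": 0.16,"rz": 0}
    - {"x": 1.9,"y": 0,"z": -2.7,"rx": 0,"ry": 0.16,"rz": 0}
    - {"x": 2.3,"y": 0,"z": -2.3,"rx": 0,"ry": 0.16,"rz": 0}
    - {"x": 2.6,"y": 0,"z": -2,"rx": 0,"ry": 0.16,"rz": 0}
    - {"x": 2.9,"y": 0,"z": -1.5,"rx": 0,"ry": 0.16,"rz": 0}
    - {"x": 3.1,"y": 0,"z": -1,"rx": 0,"ry": 0.16,"rz": 0}
    - {"x": 3.2,"y": 0,"z": -0.5,"rx": 0,"ry": 0.16,"rz": 0}
    - {"x": 0,"y": 0,"z": 0,"rx": 0,"ry": 0,"rz": 0}

```text
clock: 5.65
position: [0.4741, -0.2996, 0.1181]
ee_rot: [-1.279, 1.111, -1.092]
force: [-0.3, 0.1, -2.4]
width: 0.546
```

```bash
python3 -c "
from h import *
plan([.52,-.295,.13],.17)
s=arm.get_image('scene');t=arm.get_image('top');cv2.imwrite('pics/s4.png',s);cv2.imwrite('pics/t4.png',t)
a=cv2.resize(t[100:200,330:430],(400,400),interpolation=cv2.INTER_CUBIC);b=cv2.resize(s[140:240,170:270],(400,400),interpolation=cv2.INTER_CUBIC);cv2.imwrite('pics/d4.png',np.hstack([a,b]))"
```

```text
clock 5.65 pos [ 0.4741 -0.2996  0.1181] yaw 0.147 F [-0.3  0.1 -2.4] w 50.1
err cm tool frame [ 0.21 -1.24  4.59] rot [ 0.01  -0.023 -0.006]
{'x': np.float64(0.2), 'y': np.float64(-1.2), 'z': np.float64(4.6)} {'rx': np.float64(0.01), 'ry': np.float64(-0.02), 'rz': np.float64(-0.01)}
```

View pics/d4.png

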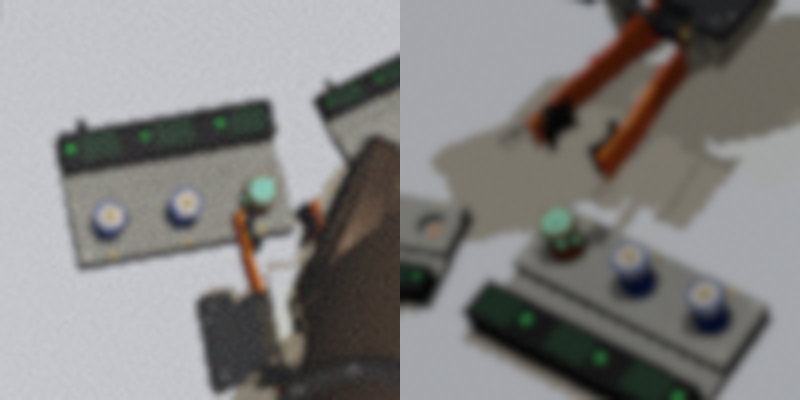

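```bash
python3 -c "
from h import *
print(ray('scene',215.4,174.4,.115), proj('scene',[.578,-.284,.112]))
print('tip L',ray('scene',170+140/4,140+135/4,.115),'tip R',ray('scene',170+205/4,140+172/4,.115))
print('top tipL',ray('top',330+240/4,100+214/4,.125),'tipR',ray('top',330+316/4,100+205/4,.125))
print('cell top', proj('scene',[.6235,-.277,.06]),proj('top',[.6235,-.277,.06]))
"
```

```text
[ 0.57896098 -0.27661507  0.115     ] [214.11827672 173.54969808]
tip L [ 0.59597363 -0.30168449  0.115     ] tip R [ 0.58962994 -0.24125017  0.115     ]
top tipL [ 0.58365264 -0.24753185  0.125     ] tipR [ 0.59128973 -0.30976439  0.125     ]
cell top [208.42192226 195.14759511] [395.34972999 147.06929999]
```

Emit:
move_arm:
  series:
    - {"x": 0.1,"y": -0.6,"z": 2.3,"rx": 0.01,"ry": -0.01,"rz": 0}
    - {"x": 0.1,"y": -0.6,"z": 2.3,"rx": 0,"ry": -0.01,"rz": 0}
    - {"x": 0,"y": 0,"z": 0,"rx": 0,"ry": 0,"rz": 0}
    - {"x": 0,"y": 0,"z": 0,"rx": 0,"ry": 0,"rz": 0}

```text
clock: 6.25
position: [0.519, -0.2857, 0.1278]
ee_rot: [-1.285, 1.083, -1.062]
force: [-0.1, 0.7, -1.4]
width: 0.549
```

```bash
python3 -c "
from h import *
plan([.52,-.295,.10],.17)
s=arm.get_image('scene');t=arm.get_image('top');cv2.imwrite('pics/s5.png',s);cv2.imwrite('pics/t5.png',t)
a=cv2.resize(t[110:190,350:430],(400,400),interpolation=cv2.INTER_CUBIC);b=cv2.resize(s[150:230,170:250],(400,400),interpolation=cv2.INTER_CUBIC);cv2.imwrite('pics/d5.png',np.hstack([a,b]))"
```

```text
clock 6.25 pos [ 0.519  -0.2857  0.1278] yaw 0.183 F [-0.1  0.7 -1.4] w 50.4
err cm tool frame [ 0.97  2.77 -0.06] rot [ 0.004  0.013 -0.013]
{'x': np.float64(1.0), 'y': np.float64(2.8), 'z': np.float64(-0.1)} {'rx': np.float64(0.0), 'ry': np.float64(0.01), 'rz': np.float64(-0.01)}
```

View pics/d5.png

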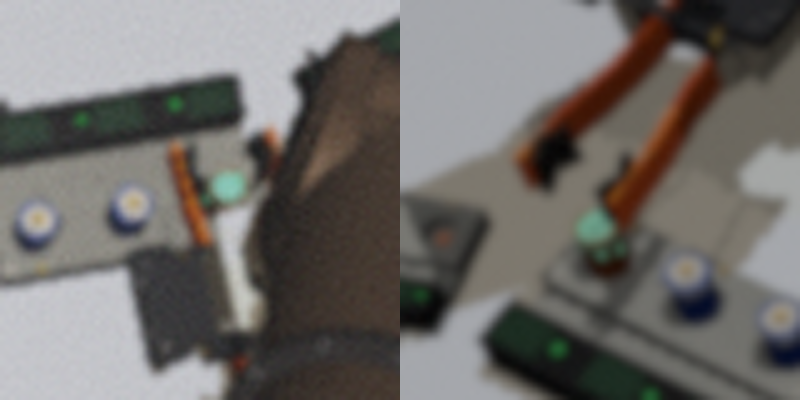

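```bash
python3 -c "
from h import *
z=.121
a=ray('top',350+180/5,110+145/5,z);b=ray('top',350+270/5,110+134/5,z)
m=(a+b)/2;print(a,b,m,(b-a),np.linalg.norm(b-a))
tcp=np.array([.519,-.2857,0]);y=.183;X=np.array([np.cos(y),np.sin(y),0]);Y=np.array([-X[1],X[0],0])
print('tips rel TCP along',(m-tcp)@X,'lat',(m-tcp)@Y)
# scene view tips (top edge far end)
for q in((527,158),(625,160)):
  print(ray('scene',170+(q[0]-400)/5,150+q[1]/5,.12))
# pads
p1=ray('scene',170+152/5,150+160/5,.115);print(p1,(p1-tcp)@X,(p1-tcp)@Y)
p2=ray('scene',170+212/5,150+180/5,.115);print(p2,(p2-tcp)@X,(p2-tcp)@Y)
"
```

```text
[ 0.63383328 -0.23633978  0.121     ] [ 0.64139993 -0.29576014  0.121     ] [ 0.6376166  -0.26604996  0.121     ] [ 0.00756665 -0.05942036  0.        ] 0.05990019595587083
tips rel TCP along 0.12021188263961273 lat -0.0022639570137402776
[ 0.63345641 -0.29813311  0.12      ]
[ 0.60002612 -0.254014    0.12      ]
[ 0.62398094 -0.28988268  0.115     ] 0.1024668221211056 -0.02321730359063049
[ 0.61233882 -0.25306667  0.115     ] 0.09771888363829583 0.015102598431975008
```

Emit:
move_arm:
  series:
    - {"x": 0.6,"y": 1.2,"z": 0.1,"rx": 0,"ry": 0.01,"rz": -0.01}
    - {"x": 0,"y": 1,"z": 0,"rx": 0,"ry": 0,"rz": 0}
    - {"x": 0,"y": 0,"z": 0,"rx": 0,"ry": 0,"rz": 0}
    - {"x": 0,"y": 0,"z": 0,"rx": 0,"ry": 0,"rz": 0}

```text
clock: 6.85
position: [0.5192, -0.2924, 0.1035]
ee_rot: [-1.288, 1.088, -1.078]
force: [0.3, -0.5, -0.4]
width: 0.55
```

```bash
python3 -c "
from h import *
plan([.5215,-.2915,.09],.17)
s=arm.get_image('scene');t=arm.get_image('top');cv2.imwrite('pics/s6.png',s);cv2.imwrite('pics/t6.png',t)
a=cv2.resize(t[110:190,350:430],(400,400),interpolation=cv2.INTER_CUBIC);b=cv2.resize(s[150:230,170:250],(400,400),interpolation=cv2.INTER_CUBIC);cv2.imwrite('pics/d6.png',np.hstack([a,b]))"
```

```text
clock 6.85 pos [ 0.5192 -0.2924  0.1035] yaw 0.17 F [ 0.3 -0.5 -0.4] w 50.5
err cm tool frame [-0.05  1.35  0.25] rot [ 0.006  0.    -0.003]
{'x': np.float64(-0.0), 'y': np.float64(1.3), 'z': np.float64(0.2)} {'rx': np.float64(0.01), 'ry': np.float64(0.0), 'rz': np.float64(-0.0)}
```

View pics/d6.png

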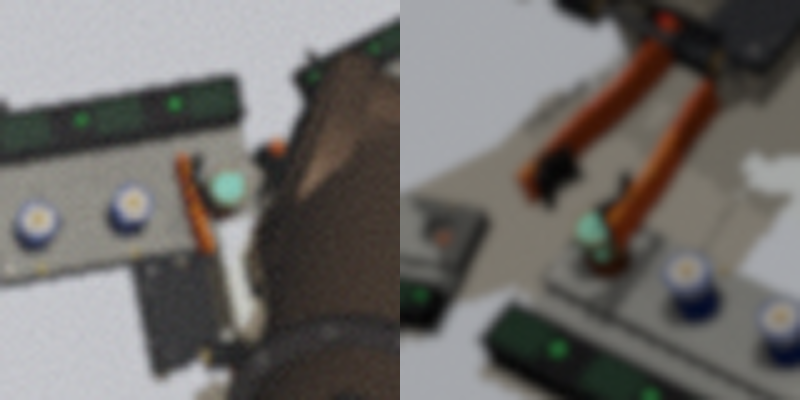

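```bash
python3 -c "
from h import *
z=.097
a=ray('top',350+183/5,110+158/5,z);b=ray('top',350+277/5,110+148/5,z)
m=(a+b)/2;y=.17;X=np.array([np.cos(y),np.sin(y),0]);Y=np.array([-X[1],X[0],0])
c=np.array([.6235,-.277,0]);print(m,'tips minus cell along',(m-c)@X,'lat',(m-c)@Y)
"
```

```text
[ 0.63546952 -0.27332746  0.097     ] tips minus cell along 0.012418307125789863 lat 0.0015945724880473207
```

Emit:
move_arm:
  series:
    - {"x": 0.1,"y": 0.6,"z": 0.4,"rx": 0,"ry": 0,"rz": 0}
    - {"x": 0,"y": 0.7,"z": 0,"rx": 0,"ry": 0,"rz": 0}
    - {"x": 0,"y": 0,"z": 0,"rx": 0,"ry": 0,"rz": 0}

```text
clock: 7.32
position: [0.5241, -0.2927, 0.0901]
ee_rot: [-1.287, 1.087, -1.079]
force: [-0.2, -0.2, -0.8]
width: 0.542
```

```bash
python3 -c "
from h import *
plan([.5235,-.293,.051],.17)"
```

```text
clock 7.33 pos [ 0.5241 -0.2927  0.0901] yaw 0.171 F [-0.2 -0.2 -0.8] w 49.7
err cm tool frame [ 0.03  3.91 -0.04] rot [ 0.005  0.001 -0.002]
{'x': np.float64(0.0), 'y': np.float64(3.9), 'z': np.float64(-0.0)} {'rx': np.float64(0.0), 'ry': np.float64(0.0), 'rz': np.float64(-0.0)}
```

Emit:
move_arm:
  series:
    - {"x": 0,"y": 0.7,"z": 0,"rx": 0,"ry": 0,"rz": 0}
    - {"x": 0,"y": 0.7,"z": 0,"rx": 0,"ry": 0,"rz": 0}
    - {"x": 0,"y": 0,"z": 0,"rx": 0,"ry": 0,"rz": 0}

```text
clock: 7.7
position: [0.5238, -0.2926, 0.0749]
ee_rot: [-1.288, 1.088, -1.078]
force: [-0.4, -0.4, -1.8]
width: 0.546
```

```bash
python3 -c "
from h import *
plan([.5235,-.293,.051],.17)
s=arm.get_image('scene');t=arm.get_image('top');cv2.imwrite('pics/s7.png',s);cv2.imwrite('pics/t7.png',t)
a=cv2.resize(t[120:170,365:415],(400,400),interpolation=cv2.INTER_CUBIC);b=cv2.resize(s[165:215,185:235],(400,400),interpolation=cv2.INTER_CUBIC);cv2.imwrite('pics/d7.png',np.hstack([a,b]))"
```

```text
clock 7.7 pos [ 0.5238 -0.2926  0.0749] yaw 0.171 F [-0.4 -0.4 -1.8] w 50.2
err cm tool frame [ 0.04  2.39 -0.02] rot [ 0.005  0.001 -0.003]
{'x': np.float64(0.0), 'y': np.float64(2.4), 'z': np.float64(-0.0)} {'rx': np.float64(0.01), 'ry': np.float64(0.0), 'rz': np.float64(-0.0)}
```

View pics/d7.png

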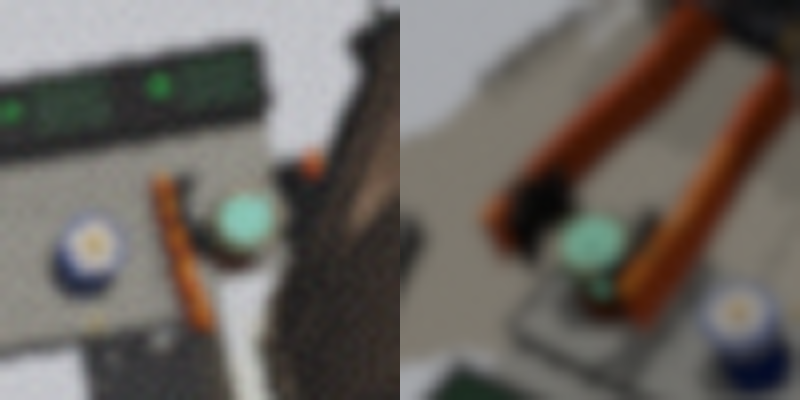

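The green top, at (245,220) in the top crop and (590,245) in the scene crop, sits between the two black jaws with clearance on both sides. I'll continue down.

Emit:
move_arm:
  series:
    - {"x": 0,"y": 0.8,"z": 0,"rx": 0,"ry": 0,"rz": 0}
    - {"x": 0,"y": 0.8,"z": 0,"rx": 0,"ry": 0,"rz": 0}
    - {"x": 0,"y": 0.6,"z": 0,"rx": 0,"ry": 0,"rz": 0}
    - {"x": 0,"y": 0,"z": 0,"rx": 0,"ry": 0,"rz": 0}
    - {"x": 0,"y": 0,"z": 0,"rx": 0,"ry": 0,"rz": 0}

```text
clock: 8.43
position: [0.5242, -0.2928, 0.052]
ee_rot: [-1.287, 1.087, -1.079]
force: [-0.2, -0.7, -0.9]
width: 0.549
```

```bash
python3 -c "
from h import *
plan([.5235,-.293,.051],.17)
s=arm.get_image('scene');t=arm.get_image('top');cv2.imwrite('pics/s8.png',s);cv2.imwrite('pics/t8.png',t)
a=cv2.resize(t[120:170,365:415],(400,400),interpolation=cv2.INTER_CUBIC);b=cv2.resize(s[165:215,185:235],(400,400),interpolation=cv2.INTER_CUBIC);cv2.imwrite('pics/d8.png',np.hstack([a,b]))"
```

```text
clock 8.43 pos [ 0.5242 -0.2928  0.052 ] yaw 0.171 F [-0.2 -0.7 -0.9] w 50.4
err cm tool frame [ 0.01  0.1  -0.07] rot [ 0.004  0.001 -0.002]
{'x': np.float64(0.0), 'y': np.float64(0.1), 'z': np.float64(-0.1)} {'rx': np.float64(0.0), 'ry': np.float64(0.0), 'rz': np.float64(-0.0)}
```

View pics/d8.png

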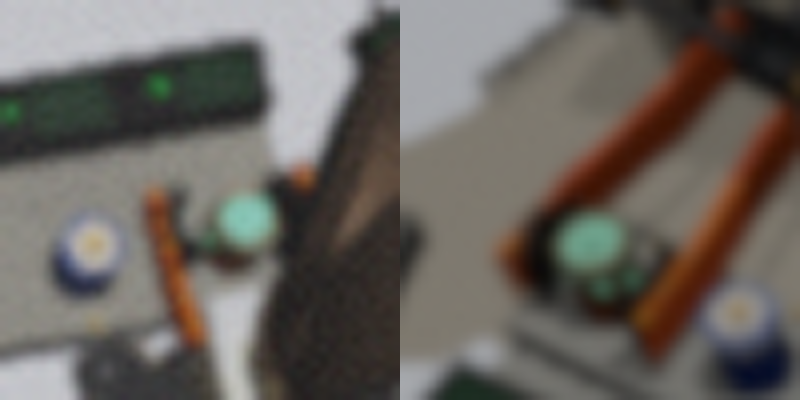

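Emit:
move_arm:
  series:
    - {"x": 0.2,"y": 0.1,"z": -0.1,"rx": 0,"ry": 0,"rz": 0}
    - {"x": 0,"y": 0,"z": 0,"rx": 0,"ry": 0,"rz": 0}
    - {"x": 0,"y": 0,"z": 0,"rx": 0,"ry": 0,"rz": 0}

```text
clock: 8.9
position: [0.5237, -0.2953, 0.0515]
ee_rot: [-1.287, 1.086, -1.08]
force: [0.1, -1.4, -0.1]
width: 0.548
```

Emit:
move_arm:
  series:
    - {"x": 0,"y": 0,"z": 0,"rx": 0,"ry": 0,"rz": 0}
    - {"x": 0,"y": 0,"z": 0,"rx": 0,"ry": 0,"rz": 0}
    - {"x": 0,"y": 0,"z": 0,"rx": 0,"ry": 0,"rz": 0}
    - {"x": 0,"y": 0,"z": 0,"rx": 0,"ry": 0,"rz": 0}
  jaw: 4.3
  newtons: 50

```text
clock: 9.4
position: [0.5238, -0.2953, 0.0516]
ee_rot: [-1.287, 1.086, -1.08]
force: [-1.2, -0.2, -1.5]
width: 0.471
```

```bash
python3 -c "
from h import *
plan([.5235,-.293,.051],.17)
s=arm.get_image('scene');t=arm.get_image('top');cv2.imwrite('pics/s9.png',s);cv2.imwrite('pics/t9.png',t)
a=cv2.resize(t[120:170,365:415],(400,400),interpolation=cv2.INTER_CUBIC);b=cv2.resize(s[165:215,185:235],(400,400),interpolation=cv2.INTER_CUBIC);cv2.imwrite('pics/d9.png',np.hstack([a,b]))"
```

```text
clock 9.4 pos [ 0.5238 -0.2953  0.0516] yaw 0.171 F [-1.2 -0.2 -1.5] w 43.2
err cm tool frame [-0.23  0.06  0.01] rot [ 0.003  0.001 -0.001]
{'x': np.float64(-0.2), 'y': np.float64(0.1), 'z': np.float64(0.0)} {'rx': np.float64(0.0), 'ry': np.float64(0.0), 'rz': np.float64(-0.0)}
```

View pics/d9.png

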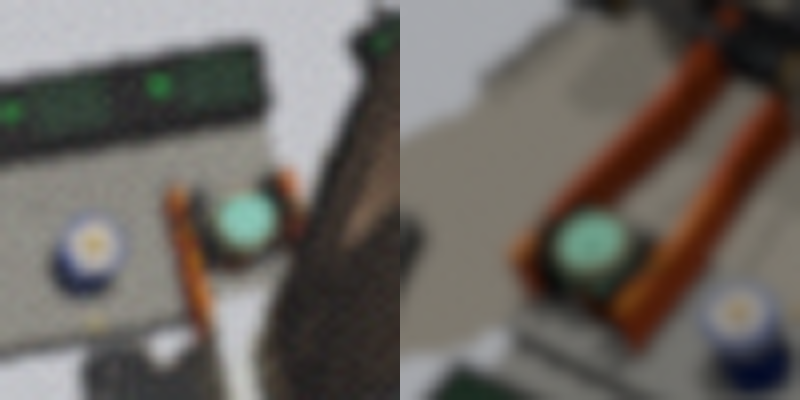

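The cell top at (245,220) is enclosed by both pads and well centred. I'll clamp now.

Emit:
move_arm:
  series:
    - {"x": 0,"y": 0,"z": 0,"rx": 0,"ry": 0,"rz": 0}
    - {"x": 0,"y": 0,"z": 0,"rx": 0,"ry": 0,"rz": 0}
    - {"x": 0,"y": 0,"z": 0,"rx": 0,"ry": 0,"rz": 0}
    - {"x": 0,"y": 0,"z": 0,"rx": 0,"ry": 0,"rz": 0}
  jaw: 3.0
  newtons: 50

```text
clock: 10.0
position: [0.5237, -0.2953, 0.0516]
ee_rot: [-1.287, 1.086, -1.08]
force: [-0.1, 0.3, -1.1]
width: 0.435
```

```bash
python3 -c "
from h import *
plan([.5235,-.295,.12],.17)
s=arm.get_image('scene');t=arm.get_image('top');cv2.imwrite('pics/s10.png',s);cv2.imwrite('pics/t10.png',t)
a=cv2.resize(t[120:170,365:415],(400,400),interpolation=cv2.INTER_CUBIC);b=cv2.resize(s[165:215,185:235],(400,400),interpolation=cv2.INTER_CUBIC);cv2.imwrite('pics/d10.png',np.hstack([a,b]))"
```

```text
clock 10.0 pos [ 0.5237 -0.2953  0.0516] yaw 0.17 F [-0.1  0.3 -1.1] w 39.9
err cm tool frame [-0.04 -6.84 -0.04] rot [ 0.004  0.    -0.001]
{'x': np.float64(-0.0), 'y': np.float64(-3.4), 'z': np.float64(-0.0)} {'rx': np.float64(0.0), 'ry': np.float64(0.0), 'rz': np.float64(-0.0)}
{'x': np.float64(-0.0), 'y': np.float64(-3.4), 'z': np.float64(-0.0)} {'rx': np.float64(0.0), 'ry': np.float64(0.0), 'rz': np.float64(-0.0)}
```

View pics/d10.png

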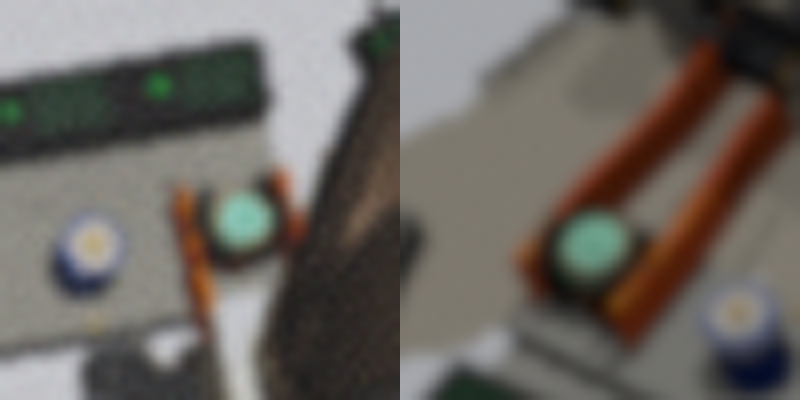

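Opening is 39.9 mm, which is the shut-on-cell value, and the cell is clamped. Lifting straight up.

Emit:
move_arm:
  series:
    - {"x": 0,"y": -0.5,"z": 0,"rx": 0,"ry": 0,"rz": 0}
    - {"x": 0,"y": -0.8,"z": 0,"rx": 0,"ry": 0,"rz": 0}
    - {"x": 0,"y": -1,"z": 0,"rx": 0,"ry": 0,"rz": 0}
    - {"x": 0,"y": -1.2,"z": 0,"rx": 0,"ry": 0,"rz": 0}
    - {"x": 0,"y": -1.5,"z": 0,"rx": 0,"ry": 0,"rz": 0}
    - {"x": 0,"y": -1.5,"z": 0,"rx": 0,"ry": 0,"rz": 0}
    - {"x": 0,"y": 0,"z": 0,"rx": 0,"ry": 0,"rz": 0}
    - {"x": 0,"y": 0,"z": 0,"rx": 0,"ry": 0,"rz": 0}
    - {"x": 0,"y": 0,"z": 0,"rx": 0,"ry": 0,"rz": 0}

```text
clock: 11.22
position: [0.5242, -0.2954, 0.1222]
ee_rot: [-1.287, 1.085, -1.081]
force: [-0.1, 0.7, -1.7]
width: 0.439
```

```bash
python3 -c "
from h import *
plan([.5235,-.295,.18],.17)
s=arm.get_image('scene');t=arm.get_image('top');cv2.imwrite('pics/s11.png',s);cv2.imwrite('pics/t11.png',t)
a=cv2.resize(t[110:170,355:415],(400,400),interpolation=cv2.INTER_CUBIC);b=cv2.resize(s[145:215,185:255],(400,400),interpolation=cv2.INTER_CUBIC);cv2.imwrite('pics/d11.png',np.hstack([a,b]))"
```

```text
clock 11.22 pos [ 0.5242 -0.2954  0.1222] yaw 0.171 F [-0.1  0.7 -1.7] w 40.3
err cm tool frame [-0.06 -5.78 -0.08] rot [ 0.002  0.001 -0.001]
{'x': np.float64(-0.0), 'y': np.float64(-2.9), 'z': np.float64(-0.0)} {'rx': np.float64(0.0), 'ry': np.float64(0.0), 'rz': np.float64(-0.0)}
{'x': np.float64(-0.0), 'y': np.float64(-2.9), 'z': np.float64(-0.0)} {'rx': np.float64(0.0), 'ry': np.float64(0.0), 'rz': np.float64(-0.0)}
```

View pics/d11.png

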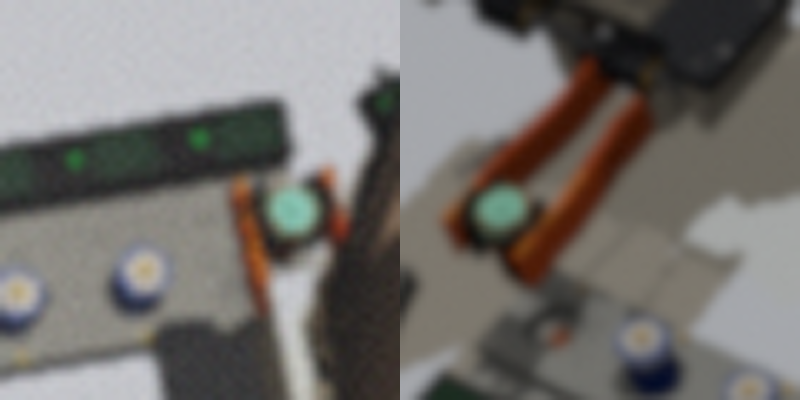

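The cell is out: its green top is in the jaws at (500,205) in the scene crop, and its bay at (560,335) is empty. I'll raise it and carry it over the tin.

Emit:
move_arm:
  series:
    - {"x": 0,"y": -2,"z": 0,"rx": 0,"ry": 0,"rz": 0}
    - {"x": 0,"y": -2.5,"z": 0,"rx": 0,"ry": 0,"rz": 0}
    - {"x": 0,"y": -1,"z": 0,"rx": 0,"ry": 0,"rz": 0}
    - {"x": 0,"y": 0,"z": 0,"rx": 0,"ry": 0,"rz": 0}

```text
clock: 11.82
position: [0.5231, -0.2949, 0.1759]
ee_rot: [-1.288, 1.089, -1.077]
force: [-0.0, -0.7, -0.5]
width: 0.439
```

```bash
python3 -c "
from h import *
plan([.5436,.0996,.178],.8,16)"
```

```text
clock 11.82 pos [ 0.5231 -0.2949  0.1759] yaw 0.171 F [-0.  -0.7 -0.5] w 40.3
err cm tool frame [-38.53  -0.14   8.72] rot [ 0.005 -0.629 -0.005]
{'x': np.float64(-2.4), 'y': np.float64(-0.0), 'z': np.float64(0.5)} {'rx': np.float64(0.0), 'ry': np.float64(-0.04), 'rz': np.float64(-0.0)}
{'x': np.float64(-2.4), 'y': np.float64(-0.0), 'z': np.float64(0.6)} {'rx': np.float64(0.0), 'ry': np.float64(-0.04), 'rz': np.float64(-0.0)}
{'x': np.float64(-2.4), 'y': np.float64(-0.0), 'z': np.float64(0.7)} {'rx': np.float64(0.0), 'ry': np.float64(-0.04), 'rz': np.float64(-0.0)}
{'x': np.float64(-2.3), 'y': np.float64(-0.0), 'z': np.float64(0.8)} {'rx': np.float64(0.0), 'ry': np.float64(-0.04), 'rz': np.float64(-0.0)}
{'x': np.float64(-2.3), 'y': np.float64(-0.0), 'z': np.float64(0.9)} {'rx': np.float64(0.0), 'ry': np.float64(-0.04), 'rz': np.float64(-0.0)}
{'x': np.float64(-2.3), 'y': np.float64(-0.0), 'z': np.float64(1.0)} {'rx': np.float64(0.0), 'ry': np.float64(-0.04), 'rz': np.float64(-0.0)}
{'x': np.float64(-2.2), 'y': np.float64(-0.0), 'z': np.float64(1.1)} {'rx': np.float64(0.0), 'ry': np.
[... 617 characters left out ...]
float64(-2.0), 'y': np.float64(-0.0), 'z': np.float64(1.5)} {'rx': np.float64(0.0), 'ry': np.float64(-0.04), 'rz': np.float64(-0.0)}
{'x': np.float64(-1.9), 'y': np.float64(-0.0), 'z': np.float64(1.6)} {'rx': np.float64(0.0), 'ry': np.float64(-0.04), 'rz': np.float64(-0.0)}
{'x': np.float64(-1.8), 'y': np.float64(-0.0), 'z': np.float64(1.7)} {'rx': np.float64(0.0), 'ry': np.float64(-0.04), 'rz': np.float64(-0.0)}
{'x': np.float64(-1.8), 'y': np.float64(-0.0), 'z': np.float64(1.7)} {'rx': np.float64(0.0), 'ry': np.float64(-0.04), 'rz': np.float64(-0.0)}
{'x': np.float64(-1.7), 'y': np.float64(-0.0), 'z': np.float64(1.8)} {'rx': np.float64(0.0), 'ry': np.float64(-0.04), 'rz': np.float64(-0.0)}
```

Emit:
move_arm:
  series:
    - {"x": -1.2,"y": 0,"z": 0.3,"rx": 0,"ry": -0.03,"rz": 0}
    - {"x": -2.4,"y": 0,"z": 0.6,"rx": 0,"ry": -0.04,"rz": 0}
    - {"x": -2.4,"y": -0.1,"z": 0.7,"rx": 0,"ry": -0.04,"rz": 0}
    - {"x": -2.3,"y": 0,"z": 0.8,"rx": 0,"ry": -0.04,"rz": 0}
    - {"x": -2.3,"y": -0.1,"z": 0.9,"rx": 0,"ry": -0.04,"rz": 0}
    - {"x": -2.3,"y": 0,"z": 1,"rx": 0,"ry": -0.04,"rz": 0}
    - {"x": -2.2,"y": -0.1,"z": 1.1,"rx": 0,"ry": -0.04,"rz": 0}
    - {"x": -2.2,"y": 0,"z": 1.2,"rx": 0,"ry": -0.04,"rz": 0}
    - {"x": -2.1,"y": -0.1,"z": 1.3,"rx": 0,"ry": -0.04,"rz": 0}
    - {"x": -2,"y": 0,"z": 1.4,"rx": 0,"ry": -0.04,"rz": 0}
    - {"x": -1.5,"y": 0,"z": 1,"rx": 0,"ry": -0.03,"rz": 0}
    - {"x": -0.7,"y": 0,"z": 0.5,"rx": 0,"ry": -0.02,"rz": 0}

```text
clock: 13.32
position: [0.5333, -0.0116, 0.1789]
ee_rot: [-1.448, 0.73, -0.713]
force: [-0.2, -1.1, -1.7]
width: 0.437
```

```bash
python3 -c "
from h import *
plan([.5436,.0996,.174],.8,7)"
```

```text
clock 13.32 pos [ 0.5333 -0.0116  0.1789] yaw 0.646 F [-0.2 -1.1 -1.7] w 40.1
err cm tool frame [-8.26  0.53  7.52] rot [ 0.004 -0.154 -0.01 ]
{'x': np.float64(-1.2), 'y': np.float64(0.1), 'z': np.float64(1.1)} {'rx': np.float64(0.0), 'ry': np.float64(-0.02), 'rz': np.float64(-0.0)}
{'x': np.float64(-1.2), 'y': np.float64(0.1), 'z': np.float64(1.1)} {'rx': np.float64(0.0), 'ry': np.float64(-0.02), 'rz': np.float64(-0.0)}
{'x': np.float64(-1.1), 'y': np.float64(0.1), 'z': np.float64(1.1)} {'rx': np.float64(0.0), 'ry': np.float64(-0.02), 'rz': np.float64(-0.0)}
{'x': np.float64(-1.1), 'y': np.float64(0.1), 'z': np.float64(1.1)} {'rx': np.float64(0.0), 'ry': np.float64(-0.02), 'rz': np.float64(-0.0)}
{'x': np.float64(-1.1), 'y': np.float64(0.1), 'z': np.float64(1.2)} {'rx': np.float64(0.0), 'ry': np.float64(-0.02), 'rz': np.float64(-0.0)}
{'x': np.float64(-1.1), 'y': np.float64(0.1), 'z': np.float64(1.2)} {'rx': np.float64(0.0), 'ry': np.float64(-0.02), 'rz': np.float64(-0.0)}
{'x': np.float64(-1.0), 'y': np.float64(0.1), 'z': np.float64(1.2)} {'rx': np.float64(0.0), 'ry': np.float64(-0.02), 'rz': np.float64(-0.0)}
```

Emit:
move_arm:
  series:
    - {"x": -1.2,"y": 0,"z": 1.1,"rx": 0,"ry": -0.02,"rz": 0}
    - {"x": -1.2,"y": 0,"z": 1.1,"rx": 0,"ry": -0.02,"rz": 0}
    - {"x": -1.1,"y": 0,"z": 1.1,"rx": 0,"ry": -0.02,"rz": 0}
    - {"x": -1.1,"y": 0.1,"z": 1.1,"rx": 0,"ry": -0.02,"rz": 0}
    - {"x": -1,"y": 0.1,"z": 1,"rx": 0,"ry": -0.02,"rz": 0}
    - {"x": -0.6,"y": 0,"z": 0.6,"rx": 0,"ry": -0.02,"rz": 0}
    - {"x": 0,"y": 0,"z": 0,"rx": 0,"ry": 0,"rz": 0}
    - {"x": 0,"y": 0,"z": 0,"rx": 0,"ry": 0,"rz": 0}

```text
clock: 14.32
position: [0.5404, 0.0793, 0.1767]
ee_rot: [-1.48, 0.632, -0.615]
force: [0.5, 0.1, -1.1]
width: 0.438
```

```bash
python3 -c "
from h import *
plan([.5436,.0996,.174],.8)
s=arm.get_image('scene');t=arm.get_image('top');cv2.imwrite('pics/s12.png',s);cv2.imwrite('pics/t12.png',t)
a=cv2.resize(t[100:200,220:320],(400,400),interpolation=cv2.INTER_CUBIC);b=cv2.resize(s[220:320,280:380],(400,400),interpolation=cv2.INTER_CUBIC);cv2.imwrite('pics/d12.png',np.hstack([a,b]))
for n,i in(('scene',s),('top',t)):
  m=cv2.inRange(cv2.cvtColor(i,cv2.COLOR_BGR2HSV),(70,50,100),(100,255,255))
  r=np.zeros_like(m);r[100:320,230:400]=m[100:320,230:400]
  c,l,st,ce=cv2.connectedComponentsWithStats(r);print([(ce[k].round(1),st[k,4],ray(n,*ce[k],.181).round(3)) for k in range(1,c) if st[k,4]>5])"
```

```text
clock 14.32 pos [0.5404 0.0793 0.1767] yaw 0.773 F [ 0.5  0.1 -1.1] w 40.2
err cm tool frame [-1.23  0.27  1.64] rot [ 0.004 -0.027 -0.01 ]
{'x': np.float64(-1.2), 'y': np.float64(0.3), 'z': np.float64(1.6)} {'rx': np.float64(0.0), 'ry': np.float64(-0.03), 'rz': np.float64(-0.01)}
[(array([327.7, 258.3]), np.int32(49), array([0.61 , 0.15 , 0.181]))]
[]
```

View pics/d12.png

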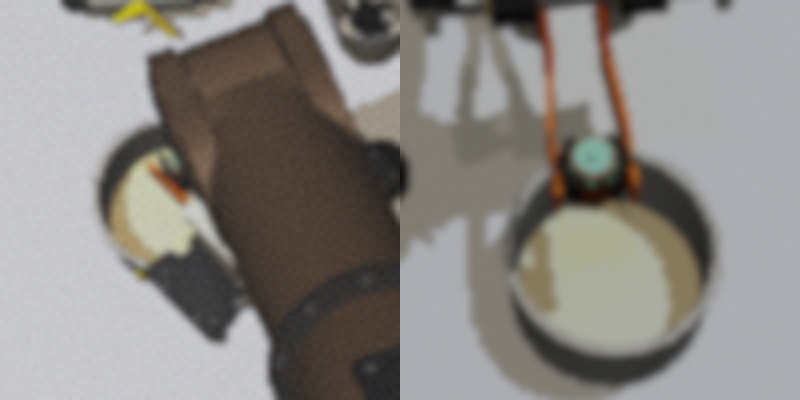

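Emit:
move_arm:
  series:
    - {"x": -0.6,"y": 0.1,"z": 0.8,"rx": 0,"ry": -0.01,"rz": 0}
    - {"x": -0.6,"y": 0.1,"z": 0.8,"rx": 0,"ry": -0.01,"rz": 0}
    - {"x": 0,"y": 0,"z": 0,"rx": 0,"ry": 0,"rz": 0}
    - {"x": 0,"y": 0,"z": 0,"rx": 0,"ry": 0,"rz": 0}
    - {"x": 0,"y": 0,"z": 0,"rx": 0,"ry": 0,"rz": 0}
    - {"x": 0,"y": 0,"z": 0,"rx": 0,"ry": 0,"rz": 0}

```text
clock: 15.18
position: [0.5437, 0.0998, 0.1746]
ee_rot: [-1.484, 0.616, -0.599]
force: [0.3, 0.1, -0.8]
width: 0.432
```

```bash
python3 -c "
from h import *
plan([.5436,.0996,.174],.8)
s=arm.get_image('scene');t=arm.get_image('top');cv2.imwrite('pics/s13.png',s);cv2.imwrite('pics/t13.png',t)
a=cv2.resize(t[100:200,220:320],(400,400),interpolation=cv2.INTER_CUBIC);b=cv2.resize(s[220:320,280:380],(400,400),interpolation=cv2.INTER_CUBIC);cv2.imwrite('pics/d13.png',np.hstack([a,b]))
for n,i in(('scene',s),('top',t)):
  m=cv2.inRange(cv2.cvtColor(i,cv2.COLOR_BGR2HSV),(70,50,100),(100,255,255))
  r=np.zeros_like(m);r[100:320,230:400]=m[100:320,230:400]
  c,l,st,ce=cv2.connectedComponentsWithStats(r);print([(ce[k].round(1),st[k,4],ray(n,*ce[k],.182).round(3)) for k in range(1,c) if st[k,4]>5])"
```

```text
clock 15.18 pos [0.5437 0.0998 0.1746] yaw 0.793 F [ 0.3  0.1 -0.8] w 39.7
err cm tool frame [ 0.01  0.06 -0.02] rot [ 0.004 -0.007 -0.01 ]
{'x': np.float64(0.0), 'y': np.float64(0.1), 'z': np.float64(-0.0)} {'rx': np.float64(0.0), 'ry': np.float64(-0.01), 'rz': np.float64(-0.01)}
[(array([334.9, 264.9]), np.int32(46), array([0.613, 0.172, 0.182]))]
[]
```

View pics/d13.png

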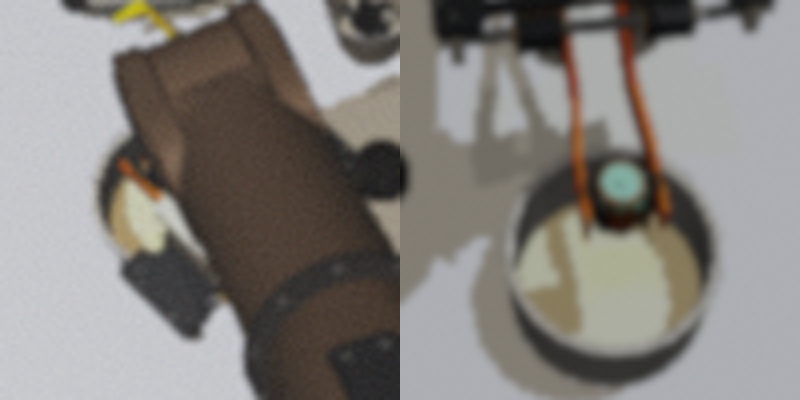

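View pics/s13.png

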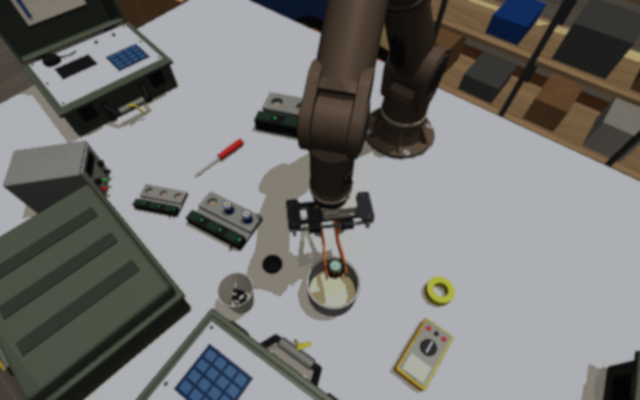

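The cell is in the jaws at scene px (335,265). By ray it sits at (0.613, 0.172), and the tin is at about (0.614, 0.172). Its centre is about 0.158 m up, roughly 78 mm above the rim. The tester, blue cells, puck, cup, tape, meter and screwdriver look unmoved. Handing in.

```bash
python3 -c "
from h import *
s=arm.observe();print(s['dq'].round(3),s['force'].round(1),s['width']);print(arm.sign_off())"
```

```text
[-0.002  0.     0.001 -0.    -0.003 -0.001  0.   ] [ 0.7 -0.4 -1.6] 0.435956542503443
the job is handed in; nothing more can be done
None
```

I picked up the orange tongs, closed their jaws round the leaking cell in the -y bay of the middle-sized tester, and lifted it straight out. I carried it over the tin, where it is still held. The job was handed in at about 15.3 s of the 45 s allowed; no verdict was reported.

- **Over the tin:** the cell's top came out at (0.613, 0.172) and the tin's middle at about (0.614, 0.172). The tin's middle is uncertain by about 4 mm, because the two cameras differed by that much. The cell's centre is about 78 mm above the rim, estimated from the arm's height.
- **Grip:** the opening was 40 mm, the value for jaws shut on a cell, at 50 N. The arm was still and the wrist force was under 2 N.
- **The rest of the table:** in the last scene picture both blue cells stand in their bays and everything else looks unmoved, though I did not re-measure those things.

**What failed or disagreed:**
- My first move call was refused as invalid, probably because of an empty row; nothing moved.
- Some rows overshot sideways by up to 10 mm. I corrected them before each descent or grip.
- The arm hid the cell from the top camera at the end, so the final position rests on the scene camera and the arm's pose alone.
- I judged uprightness by eye only.

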